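# Put the sockets away in their fitted holders

### The arm

A 6-joint arm with a two-finger parallel gripper is mounted at the origin on a cart in front of the work surface, level with it; the furniture and walls round the work are solid. World frame = base frame: x ahead of the robot, y to its left, z up, the work surface at z = 0. Lengths are in m, angles in degrees, forces in N, time in s.
With the tool pointing down it reaches from about 0.325 to 0.85 m from the base axis. Payload 15.5 kg.
Tool frame: the origin (TCP) lies at the very end of the fingers, on their centre line; the grasp point (between the pads) lies 19 mm behind it; z points along the fingers, y is the line along which they close (so a half turn about z gives the same grasp; the last joint's range is limited). The gripper opens to 91 mm and grips with 3 to 60 N. Pads are 32 mm wide; open, the fingers measure 118 mm over their backs; the gripper's body (76 mm by 178 mm) begins 60 mm behind the grasp point.
Start: joints at [-76.06, 28.281, 77.091, -0, 74.628, -5.472], TCP at [0.208, -0.589, 0.214] pointing down, gripper open.
Joint ranges: [-166.48, 166.48], [-47.26, 123.95], [12.59, 153.08], [-70.14, 250.14], [6.76, 159.57], [-176.63, 176.63]. Speed limits (degrees/s): [108.29, 108.29, 147.25, 172.46, 172.46, 172.46].

### API

Orientations are given as [roll, pitch, yaw] about the fixed x, y, z axes, in that order (R = Rz(yaw) Ry(pitch) Rx(roll)).
In Python, from plant import manip gives the robot as it stands.
- The arm moves only by the tool play_rows, never from a script. Its argument "motion" is one flat list of numbers, 7 for each row, row after row: the shift along the tool's x, y, z in mm, then the turn, a rotation vector about the tool's x, y, z in rad, then the gripper command: -1 is fully open, 1 is shut, values between are in proportion. A call has 1 to 12 rows; each row shifts and turns the commanded pose from where the row before left it, along the tool's axes as they then stand; what a row does not reach is not made up. A row lasts 1/10 s, in which the tool goes at most 50 mm and 8.59 degrees, less where a joint would pass 70% of its speed; a pose out of reach is approached as far as the arm can. A call with a gripper value outside its range is refused whole. The fingers move at their own pace and stop on an object; the grip force is fixed at half the most. Time passes only in rows, so rows that do not move let the fingers close. It gives the time, the measured TCP pose, the force, the opening and the grip force at its end, in the units of the state.
- manip.read_state(): the state, without advancing time (a new reading comes with each control period).
- manip.camera(name): name is "scene" or "top"; returns a dict with "image" (384x512x3 uint8, red, green, blue), "mtx" (3x3 intrinsics, pixels), "T" (4x4, takes a point from camera to world coordinates). Camera axes: x right, y down, z forward; pixel columns grow to the right and rows downward; lengths in m; the calibration is good to about 2 mm. A picture is of the moment at which its call begins. There is no depth.
- manip.sign_off(): hands the job in; it is judged then, once.
Trained networks look in the newest picture that a camera, given by its name, has taken for a name from the list of things; names that differ only in an ending like _2 or _b are one class to them, and where a whole thing is asked for, a point or a joint stands for the part that bears it (a point fixed in the world has none). Each returns a list of dicts, best first, with "confidence" (0 to 1); they miss things now and then, are a little off and sometimes report something else, mostly with a low value. They report only what shows in the picture. A call takes as long as a camera call. They do not tell look-alikes from the thing itself.
- manip.silhouettes(camera, label): "pixels" (384x512 bool, what is visible of it) and "bbox" ([centre column, centre row, width, height] in pixels, round what is visible of it).
- manip.place_of(camera, label): "point" ([column, row] in pixels: a listed point, or the origin of a listed thing).
The state is a dict: "time_s": time; "q": joint angles; "joint_vel": joint speeds; "effort": joint torques, N m; "position": TCP position; "eef_rot": TCP orientation; "force": force on the tool from outside, world axes, zero at the start; "moment": the same for the moment, N m; "grip_width": finger opening in m; "gripper_force": force on a finger pad.
Only numpy, scipy, OpenCV 4.12 (cv2) and the standard library are available. Lean on these libraries where they do the work, as an engineer would, in place of code of your own. Each camera call takes 0.05 s, during which the arm holds its last target. There are 200 camera calls.

### The job

Put the four sockets on the magnetic strip away in the row of grey holder blocks: each stands upright, mouth up and right down in the pocket made for its size, so that every block ends with its own socket. Do not knock any socket over, and leave the tape measure and the pencil where they lie.

Things in the scene. Friction and masses are not known exactly. Their poses are not given: they have to be found in the camera images.
- socket_22: smallest of four loose bright-steel deep sockets: round barrel 22 mm across, 66 mm high, upright, hexagon mouth up, lowest 12 mm coned to enter a pocket. Origin: axis at the underside, z up; yaw is immaterial. Starts with its underside 9 mm above the bench on the magnetic strip (fixed channel 292 x 64 mm, lips and caps up to 14 mm high, no pull), in a row of four about 62 mm apart, in any order.
- socket_30: second smallest of four loose bright-steel deep sockets: round barrel 30 mm across, 72 mm high, upright, hexagon mouth up, lowest 12 mm coned to enter a pocket. Origin: axis at the underside, z up; yaw is immaterial. Starts with its underside 9 mm above the bench on the magnetic strip (fixed channel 292 x 64 mm, lips and caps up to 14 mm high, no pull), in a row of four about 62 mm apart, in any order.
- socket_38: second largest of four loose bright-steel deep sockets: round barrel 38 mm across, 78 mm high, upright, hexagon mouth up, lowest 12 mm coned to enter a pocket. Origin: axis at the underside, z up; yaw is immaterial. Starts with its underside 9 mm above the bench on the magnetic strip (fixed channel 292 x 64 mm, lips and caps up to 14 mm high, no pull), in a row of four about 62 mm apart, in any order.
- socket_46: largest of four loose bright-steel deep sockets: round barrel 46 mm across, 84 mm high, upright, hexagon mouth up, lowest 12 mm coned to enter a pocket. Origin: axis at the underside, z up; yaw is immaterial. Starts with its underside 9 mm above the bench on the magnetic strip (fixed channel 292 x 64 mm, lips and caps up to 14 mm high, no pull), in a row of four about 62 mm apart, in any order.
- holder_22: fixed grey block, 60 x 60 x 28 mm, round pocket in its top 26 mm across, 20 mm deep: holder of the 22 mm socket (4 mm play). Origin: centre of its underside, 5 mm above the bench; z up, x along the row; pocket on the z axis, floor 8 mm and mouth 28 mm above the origin; thin black pad on the floor. Four blocks stand in any order, 62 mm apart, in a row on a fixed black tray 260 x 82 mm, rim 8 mm high.
- holder_30: fixed grey block, 60 x 60 x 28 mm, round pocket in its top 34 mm across, 20 mm deep: holder of the 30 mm socket (4 mm play). Origin: centre of its underside, 5 mm above the bench; z up, x along the row; pocket on the z axis, floor 8 mm and mouth 28 mm above the origin; thin black pad on the floor. Four blocks stand in any order, 62 mm apart, in a row on a fixed black tray 260 x 82 mm, rim 8 mm high.
- holder_38: fixed grey block, 60 x 60 x 28 mm, round pocket in its top 42 mm across, 20 mm deep: holder of the 38 mm socket (4 mm play). Origin: centre of its underside, 5 mm above the bench; z up, x along the row; pocket on the z axis, floor 8 mm and mouth 28 mm above the origin; thin black pad on the floor. Four blocks stand in any order, 62 mm apart, in a row on a fixed black tray 260 x 82 mm, rim 8 mm high.
- holder_46: fixed grey block, 60 x 60 x 28 mm, round pocket in its top 50 mm across, 20 mm deep: holder of the 46 mm socket (4 mm play). Origin: centre of its underside, 5 mm above the bench; z up, x along the row; pocket on the z axis, floor 8 mm and mouth 28 mm above the origin; thin black pad on the floor. Four blocks stand in any order, 62 mm apart, in a row on a fixed black tray 260 x 82 mm, rim 8 mm high.
- tape_measure: yellow steel tape measure, 35 x 70 x 66 mm, loose; a bystander. Origin at the centre of its underside.
- pencil: red pencil lying on the bench between the two rows, 148 mm long, 8 mm high, loose; a bystander. Origin at its centre on the underside, its length along its y axis.
Mind the look-alikes: they are no part of the job. Leave any red look-alike of the socket_38 alone.

How it is judged:
By the outcome, as a careful person would: the job done as asked, in the order asked, and still so for the second after the job is handed in, with the robot touching nothing.
It also fails if it takes over 102 s, if anything falls off the work surface, if the arm or the gripper's body presses on something with over 40 N, if the wrist force passes 120 N, or if a joint passes its speed limit or range.

## Working session

There is one attempt and no reset: what is moved stays moved. The work goes in short steps, Python scripts to look and compute and a tool call to move; the robot and the scene stay as the last step left them, time stands still between calls to the robot, and variables do not carry over. Pictures are saved under pics/ and viewed, at most 14 in all, crops included, and the job is handed in when it is done.

Besides the shell and the picture viewer there is one more tool, called after "Request:" by a JSON object that holds its "method" and its "body". play_rows: Moves the arm, as the interface text tells. Its arguments: {"type":"object","properties":{"motion":{"type":"array"}},"required":["motion"]}

```bash
mkdir -p pics; ls
python3 - <<'E'
from plant import manip
import cv2
for n in ["scene","top"]:
    c=manip.camera(n); cv2.imwrite(f"pics/{n}0.png",c["image"][:,:,::-1])
    print(n,c["mtx"].tolist(),c["T"].round(4).tolist())
    for l in ["socket_22","socket_30","socket_38","socket_46","holder_22","holder_30","holder_38","holder_46","tape_measure","pencil"]:
        print(l,[( [round(float(v)) for v in d["bbox"]],round(float(d["confidence"]),2)) for d in manip.silhouettes(n,l)][:3],
          [([round(float(v),1) for v in d["point"]],round(float(d["confidence"]),2)) for d in manip.place_of(n,l)][:3])
print(manip.read_state())
E
```

```text
pics
scene [[372.712120079207, 0.0, 260.16452549390453], [0.0, 372.712120079207, 192.78218562270663], [0.0, 0.0, 1.0]] [[-0.9214, -0.2417, 0.3042, 0.215], [-0.3879, 0.5273, -0.756, 0.4261], [0.0223, -0.8146, -0.5796, 0.5503], [0.0, 0.0, 0.0, 1.0]]
socket_22 [([266, 163, 14, 29], 0.77), ([280, 174, 15, 28], 0.64), ([299, 183, 10, 21], 0.62)] [([245.2, 169.4], 0.93), ([277.9, 184.7], 0.79), ([264.1, 177.2], 0.73)]
socket_30 [([266, 163, 14, 29], 0.77), ([280, 174, 15, 28], 0.64), ([299, 183, 10, 21], 0.62)] [([245.2, 169.4], 0.93), ([277.9, 184.7], 0.79), ([264.1, 177.2], 0.73)]
socket_38 [([266, 163, 14, 29], 0.77), ([280, 174, 15, 28], 0.64), ([299, 183, 10, 21], 0.62)] [([245.2, 169.4], 0.93), ([277.9, 184.7], 0.79), ([264.1, 177.2], 0.73)]
socket_46 [([266, 163, 14, 29], 0.77), ([280, 174, 15, 28], 0.64), ([299, 183, 10, 21], 0.62)] [([245.2, 169.4], 0.93), ([277.9, 184.7], 0.79), ([264.1, 177.2], 0.73)]
holder_22 [([175, 193, 34, 30], 0.86), ([204, 220, 28, 34], 0.83), ([191, 206, 35, 26], 0.69)] [([191.3, 210.8], 0.87), ([173.8, 198.5], 0.86), ([206.5, 225.8], 0.76)]
holder_30 [(
[... 2309 characters left out ...]
([266.5, 139.3], 0.58)]
{'time_s': 2.1, 'q': array([-7.60589783e+01,  2.82818611e+01,  7.70923166e+01, -1.59766988e-03,
        7.46287897e+01, -5.47162174e+00]), 'joint_vel': array([ 0.00575111, -0.01718462,  0.03457058,  0.02901372,  0.07028993,
       -0.02588645]), 'effort': array([-6.54911360e-03, -8.78716564e+01, -3.82258952e+01,  7.00594601e-02,
        4.43626510e-02, -4.22736252e-05]), 'position': array([ 0.20772248, -0.58945535,  0.21390275]), 'eef_rot': array([-1.79996899e+02,  1.25052406e-03,  1.94130670e+01]), 'force': array([ 0.01055885, -0.27716845, -0.61981644]), 'moment': array([ 0.02778546,  0.0090416 , -0.02141241]), 'gripper_force': 0.0, 'grip_width': 0.09121160954461176}
```

Run:
```python
import cv2
a=cv2.imread("pics/top0.png"); b=cv2.imread("pics/scene0.png")
cv2.imwrite("pics/top0c.png",cv2.resize(a[60:310,170:400],None,fx=2.4,fy=2.4,interpolation=cv2.INTER_CUBIC))
cv2.imwrite("pics/scene0b.png",cv2.resize(b[110:290,130:340],None,fx=3.3,fy=3.3,interpolation=cv2.INTER_CUBIC))
```

```text
(no output)
```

View pics/top0c.png

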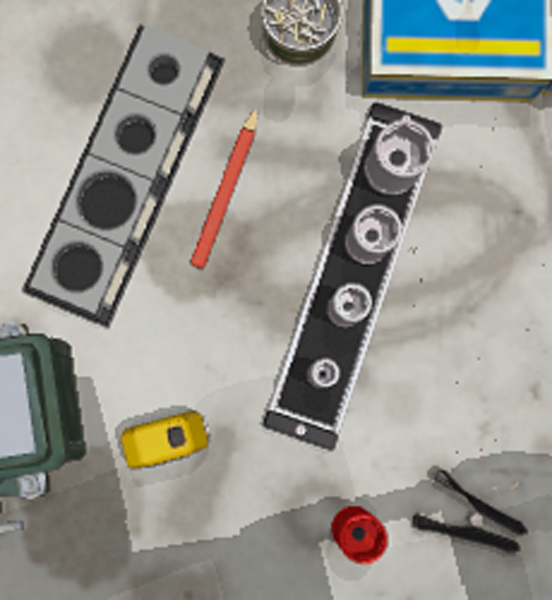

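View pics/scene0b.png

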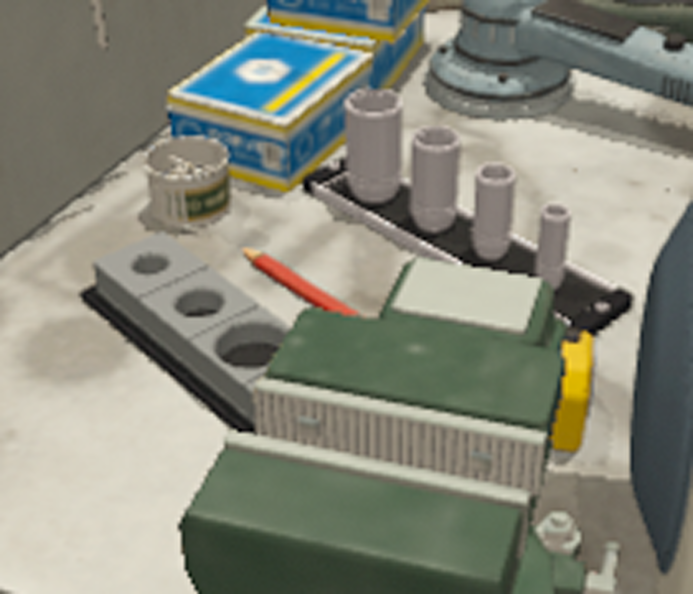

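The top view shows sockets from top to bottom 46 (crop 400,155), 38, 30 and 22 (323,372). The holders run 22 (165,68), 30, 46, 38 (78,265). The obstacles are a blue box near socket_46, a can near holder_22 and a green machine near holder_38. The red look-alike is at (360,533).

```bash
cat > h.py <<'E'
import numpy as np, cv2
from plant import manip
from scipy.optimize import minimize
def proj(c,P):
    P=np.atleast_2d(P); X=(P-c["T"][:3,3])@c["T"][:3,:3]; p=X@c["mtx"].T; return p[:,:2]/p[:,2:]
def ray(c,uv,z):
    d=c["T"][:3,:3]@np.linalg.solve(c["mtx"],np.array([uv[0],uv[1],1.])); o=c["T"][:3,3]
    return o+d*(z-o[2])/d[2]
def circ(x,y,z,r,n=40):
    a=np.linspace(0,2*np.pi,n,endpoint=False); return np.c_[x+r*np.cos(a),y+r*np.sin(a),0*a+z]
S=8
def mask(c,x,y,z0,z1,r,off):
    P=np.r_[circ(x,y,z0,r*.85),circ(x,y,z0+.012,r),circ(x,y,z1,r)]
    h=cv2.convexHull(((proj(c,P)-off+.5)*S).astype(np.float32)).astype(np.int32)
    m=np.zeros((60*S,60*S),np.uint8); cv2.fillConvexPoly(m,h,1); return cv2.resize(m.astype(np.float32),(60,60),interpolation=cv2.INTER_AREA)
def fit(c,m,x0,z0,z1,r):
    off=np.round(proj(c,[*x0,(z0+z1)/2])[0]-30).astype(int); M=m[off[1]:off[1]+60,off[0]:off[0]+60].astype(np.float32)
    f=lambda p:np.abs(mask(c,p[0]/1e3,p[1]/1e3,z0,z1,r,off)-M).sum()
    s=np.array(x0)*1e3
    res=minimize(f,s,method="Nelder-Mead",options=dict(initial_simplex=[s,s+[6,0],s+[0,6]],xatol=.05))
    return res.x/1e3,res.fun,M.sum()
E
python3 - <<'E'
from h import *
C={}
for n in ["scene","top"]:
    c=manip.camera(n); C[n]=c; c["s"]=manip.silhouettes(n,"socket_46")
t=C["top"]; crop=lambda x,y:(170+x/2.4-.3,60+y/2.4-.3)
for d,h,p in [(46,84,(403,152)),(38,78,(379,230)),(30,72,(352,302)),(22,66,(323,372))]:
    x0=ray(t,crop(*p),.009+h/1e3)[:2]; print(d,"rim",x0.round(4))
    for n in C:
        c=C[n]; q=proj(c,[*x0,.05])[0]
        b=min(c["s"],key=lambda s:np.hypot(*(np.array(s["bbox"][:2])-q)))
        if np.hypot(*(np.array(b["bbox"][:2])-q))<12:
            r=fit(c,b["pixels"],x0,.009,.009+h/1e3,d/2e3); print("  ",n,r[0].round(4),round(float(r[1]),1),r[2])
g=cv2.cvtColor(t["image"],cv2.COLOR_RGB2GRAY)
G=cv2.resize(g,None,fx=4,fy=4,interpolation=cv2.INTER_CUBIC)
ps=[]
for d,p in [(26,(164,69)),(34,(136,134)),(50,(107,200)),(42,(78,266))]:
    u=np.array(crop(*p)); m=(G<85).astype(np.uint8)
    k,l,st,ce=cv2.connectedComponentsWithStats(m,connectivity=4); i=l[int(u[1]*4+2),int(u[0]*4+2)]
    cn=(ce[i]+.5)/4-.5; w=ray(t,cn,.033); ps.append(w[:2])
    print(d,cn.round(2),w.round(4),"diam mm",2*np.sqrt(st[i,4]/16/np.pi)/417.4*840)
ps=np.array(ps); dl=ps[-1]-ps[0]; print("row",np.hypot(*dl)/3,np.degrees(np.arctan2(dl[1],dl[0])),np.diff(ps,axis=0).round(4).tolist())
cv2.imwrite("pics/top1.png",t["image"][:,:,::-1])
cv2.imwrite("pics/scene1.png",cv2.resize(C["scene"]["image"][:,:,::-1],(800,600)))
E
```

```text
46 rim [ 0.5847 -0.3676]
   scene [ 0.5906 -0.3747] 22.3 562.0
   top [ 0.5875 -0.3694] 27.1 669.0
38 rim [ 0.5239 -0.3474]
   scene [ 0.5254 -0.351 ] 32.3 429.0
   top [ 0.5246 -0.3463] 39.5 391.0
30 rim [ 0.4679 -0.325 ]
   scene [ 0.4687 -0.3313] 79.2 259.0
   top [ 0.4675 -0.3254] 28.1 226.0
22 rim [ 0.4135 -0.301 ]
   scene [ 0.414  -0.3087] 32.3 218.0
26 [237.82  88.65] [ 0.6768 -0.1754  0.033 ] diam mm 24.112385364360982
34 [226.   115.74] [ 0.6201 -0.1504  0.033 ] diam mm 31.684797424023056
50 [214.04 143.13] [ 0.5636 -0.1254  0.033 ] diam mm 47.52804376885648
42 [201.81 170.87] [ 0.5072 -0.1002  0.033 ] diam mm 40.29498430064461
row 0.06184165910147572 156.07548980623156 [[-0.0566, 0.025], [-0.0565, 0.025], [-0.0565, 0.0252]]
```

View pics/top1.png

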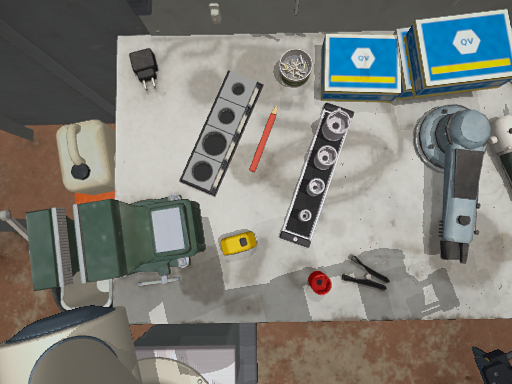

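View pics/scene1.png

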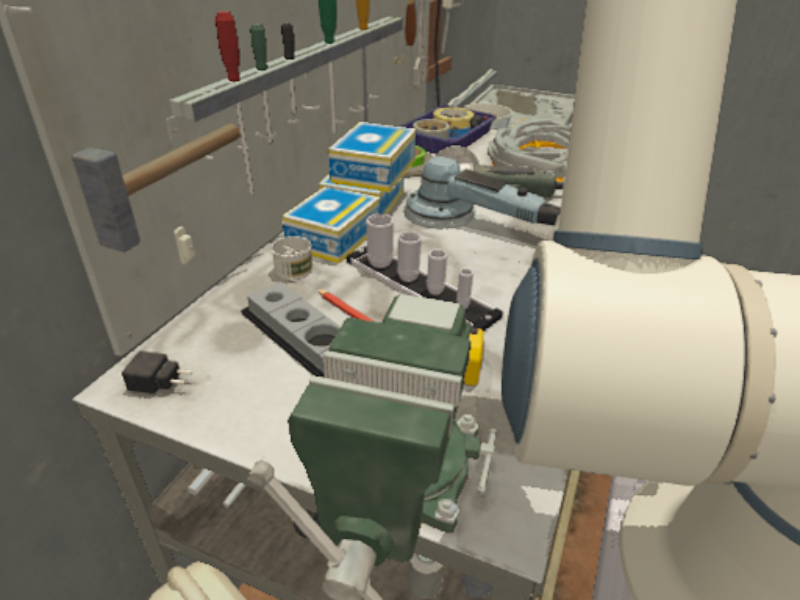

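The top view shows the vise at (30–200, 195–290), its forward end between the base and holder_38. The box is at (325–400, 33–100) and the can at (295,67). In the scene view the arm is clear and the hidden holder is the 38.

```bash
cat >> h.py <<'E'
def rimfit(c,x0,z,r,sign,R=6,keep=None):
    g=cv2.GaussianBlur(cv2.cvtColor(c["image"],cv2.COLOR_RGB2GRAY),(0,0),.6).astype(np.float32)
    def smp(x,y,rr):
        p=proj(c,circ(x,y,z,rr,72)).astype(np.float32); return cv2.remap(g,p[:,:1],p[:,1:],cv2.INTER_CUBIC)[:,0]
    def f(p):
        d=sign*(smp(p[0]/1e3,p[1]/1e3,r-.0015)-smp(p[0]/1e3,p[1]/1e3,r+.0015)); return -np.clip(d,-10,40).mean()
    s=np.array(x0)*1e3; gx=[(f(s+[i,j]),i,j) for i in np.arange(-R,R+.1,.5) for j in np.arange(-R,R+.1,.5)]
    v,i,j=min(gx); res=minimize(f,s+[i,j],method="Nelder-Mead",options=dict(initial_simplex=s+[[i,j],[i+.5,j],[i,j+.5]]))
    return (res.x/1e3).round(4),round(float(-res.fun),1)
def tri(a,ua,b,ub):
    A=[];B=[]
    for c,u in((a,ua),(b,ub)):
        d=c["T"][:3,:3]@np.linalg.solve(c["mtx"],[*u,1.]); d/=np.linalg.norm(d); M=np.eye(3)-np.outer(d,d); A.append(M);B.append(M@c["T"][:3,3])
    return np.linalg.lstsq(np.vstack(A),np.hstack(B),rcond=None)[0].round(3)
E
python3 - <<'E'
from h import *
t=manip.camera("top"); s=manip.camera("scene")
for d,h,p in [(46,84,(.5855,-.368)),(38,78,(.524,-.347)),(30,72,(.468,-.325)),(22,66,(.4135,-.301))]:
    print(d,*[rimfit(c,p,.009+h/1e3,d/2e3,1) for c in(t,s)])
for d,p in [(26,(.6768,-.1754)),(34,(.6201,-.1504)),(50,(.5636,-.1254)),(42,(.5072,-.1002))]:
    print("pocket",d,*[rimfit(c,p,.033,d/2e3,-1) for c in(t,s)])
sc=lambda x,y:(130+x/3.3-.35,110+y/3.3-.35)
print("vise",tri(t,(180,205),s,sc(405,262)),tri(t,(187,248),s,sc(553,278)),tri(t,(157,252),s,sc(530,330)))
print("can top",tri(t,(296,66),s,sc(187,158)))
print("box corner",tri(t,(323,90),s,sc(285,127)),tri(t,(398,93),s,sc(372,67)), tri(t,(324,35),s,sc(170,97)))
E
```

```text
46 (array([ 0.5894, -0.3702]), 32.1) (array([ 0.5887, -0.3686]), 14.3)
38 (array([ 0.5254, -0.3455]), 33.4) (array([ 0.5323, -0.339 ]), 7.2)
30 (array([ 0.4665, -0.3255]), 40.0) (array([ 0.4675, -0.3246]), 1.7)
22 (array([ 0.412, -0.304]), 40.0) (array([ 0.4138, -0.3023]), -0.1)
pocket 26 (array([ 0.6763, -0.1759]), 40.0) (array([ 0.6773, -0.175 ]), 31.6)
pocket 34 (array([ 0.6201, -0.1509]), 40.0) (array([ 0.62  , -0.1492]), 35.3)
pocket 50 (array([ 0.5631, -0.1254]), 40.0) (array([ 0.5646, -0.1239]), 26.2)
pocket 42 (array([ 0.5067, -0.1002]), 40.0) (array([ 0.5039, -0.0939]), 1.1)
vise [ 0.433 -0.083  0.164] [ 0.357 -0.097  0.167] [ 0.352 -0.047  0.169]
can top [ 0.717 -0.295  0.049]
box corner [ 0.658 -0.346  0.066] [ 0.651 -0.497  0.055] [ 0.771 -0.352  0.066]
```

Request:
{"method": "play_rows", "body": {"motion": [0,0,0,0,0,0.1446,-1,0,0,0,0,0,0.1446,-1,0,0,0,0,0,0.1446,-1,0,0,0,0,0,0.1446,-1,0,0,0,0,0,0.1446,-1,27,-34.6,0,0,0,0,-1,27,-34.6,0,0,0,0,-1,27,-34.6,0,0,0,0,-1,27,-34.6,0,0,0,0,-1,27,-34.6,0,0,0,0,-1,27,-34.6,0,0,0,0,-1,27,-34.6,0,0,0,0,-1]}}

```text
time_s: 3.6
position: [0.4752, -0.4347, 0.214]
eef_rot: [180.0, -0.0, -22.0]
force: [0.8, -0.4, -0.2]
grip_width: 0.0915
gripper_force: 0.0
```

Request:
{"method": "play_rows", "body": {"motion": [27,-34.6,0,0,0,0,-1,27,-34.6,0,0,0,0,-1,20,-25,0,0,0,0,-1,0,0,0,0,0,0,-1,0,0,0,0,0,0,-1]}}

```text
time_s: 4.1
position: [0.578, -0.3757, 0.2136]
eef_rot: [180.0, 0.0, -21.9]
force: [0.5, -0.5, -0.2]
grip_width: 0.0914
gripper_force: 0.0
```

```bash
cat >> h.py <<'E'
from scipy.spatial.transform import Rotation
def go(x,y,z):
    s=manip.read_state(); R=Rotation.from_euler("xyz",s["eef_rot"],degrees=True).as_matrix()
    print("t",round(s["time_s"],2),"pos",s["position"].round(4),"rot",s["eef_rot"].round(2),"F",s["force"].round(1),"w",round(s["grip_width"],4))
    print("shift mm to",(x,y,z),(1e3*R.T@(np.array([x,y,z])-s["position"])).round(1))
SK={46:(.5892,-.3700),38:(.5252,-.3458),30:(.4668,-.3253),22:(.412,-.3035)}
PK={22:(.6766,-.1756),30:(.6201,-.1504),46:(.5635,-.1252),38:(.5069,-.1002)}
E
python3 -c "
from h import *
go(*SK[46],.054)"
```

```text
t 4.1 pos [ 0.578  -0.3757  0.2136] rot [ 1.7999e+02  2.0000e-02 -2.1930e+01] F [ 0.5 -0.5 -0.2] w 0.0914
shift mm to (0.5892, -0.37, 0.054) [  8.3  -9.4 159.6]
```

Request:
{"method": "play_rows", "body": {"motion": [8.3,-9.4,20,0,0,0,-1,0,0,40,0,0,0,-1,0,0,35,0,0,0,-1,0,0,30,0,0,0,-1,0,0,20,0,0,0,-1,0,0,14.6,0,0,0,-1,0,0,0,0,0,0,-1,0,0,0,0,0,0,-1]}}

```text
time_s: 4.9
position: [0.5889, -0.3712, 0.0551]
eef_rot: [180.0, -0.0, -22.0]
force: [0.0, 0.1, 0.3]
grip_width: 0.0911
gripper_force: 0.0
```

Request:
{"method": "play_rows", "body": {"motion": [0,0,0,0,0,0,1,0,0,0,0,0,0,1,0,0,0,0,0,0,1,0,0,0,0,0,0,1,0,0,0,0,0,0,1,0,0,0,0,0,0,1,0,0,0,0,0,0,1,0,0,0,0,0,0,1]}}

```text
time_s: 5.7
position: [0.5889, -0.3705, 0.0544]
eef_rot: [-180.0, -0.0, -22.0]
force: [0.3, 1.1, 1.9]
grip_width: 0.0453
gripper_force: 30.0
```

Request:
{"method": "play_rows", "body": {"motion": [0,0,-15,0,0,0,1,0,0,-25,0,0,0,1,0,0,-35,0,0,0,1,0,0,-30,0,0,0,1,0,0,0,0,0,0,1,0,0,0,0,0,0,1]}}

```text
time_s: 6.3
position: [0.5889, -0.3706, 0.1601]
eef_rot: [180.0, -0.1, -22.0]
force: [-0.7, 0.5, -4.3]
grip_width: 0.0455
gripper_force: 30.0
```

Run:
```python
from h import *
go(*PK[46],.16)
a=manip.camera("top")["image"]; b=manip.camera("scene")["image"]
A=cv2.resize(a[60:260,200:420],None,fx=2,fy=2,interpolation=3); B=cv2.resize(b[60:260,180:370],None,fx=2,fy=2,interpolation=3)
cv2.imwrite("pics/l46.png",np.hstack([A,B])[:,:,::-1])
```

```text
t 6.3 pos [ 0.5889 -0.3706  0.1601] rot [ 1.7998e+02 -5.0000e-02 -2.2010e+01] F [-0.7  0.5 -4.3] w 0.0455
shift mm to (0.5635, -0.1252, 0.16) [-1.155e+02 -2.180e+02 -1.000e-01]
```

View pics/l46.png

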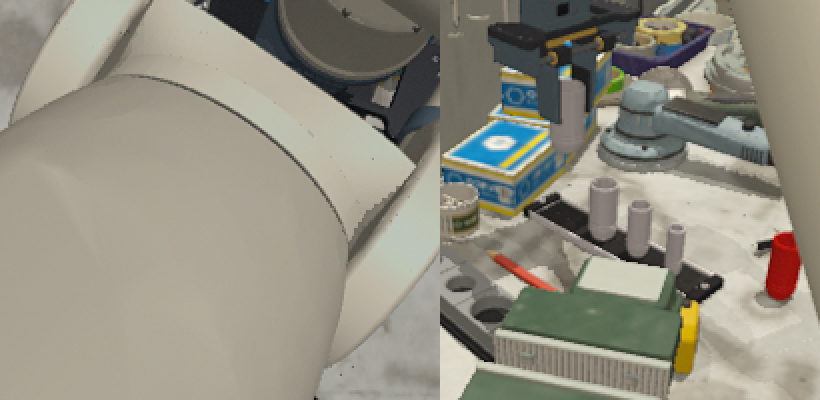

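The 46 is held upright and clear of everything (scene crop, 565,120). The arm hides it in the top view.

Request:
{"method": "play_rows", "body": {"motion": [-12,-22,0,0,0,0,1,-20,-38,0,0,0,0,1,-20,-38,0,0,0,0,1,-20,-38,0,0,0,0,1,-20,-38,0,0,0,0,1,-14,-26,0,0,0,0,1,-9.5,-18,0,0,0,0,1,0,0,40,0,0,0,1,0,0,25,0,0,0,1,0,0,0,0,0,0,1,0,0,0,0,0,0,1]}}

```text
time_s: 7.5
position: [0.5631, -0.1251, 0.094]
eef_rot: [180.0, 0.1, -22.0]
force: [0.6, 0.1, -2.9]
grip_width: 0.0451
gripper_force: 30.0
```

Run:
```python
from h import *
go(*PK[46],.058)
b=manip.camera("scene")
# mark the expected socket outline (axis at TCP, h=.045) and pocket mouth
s=manip.read_state(); x,y,z=s["position"]; z0=z-.045
im=cv2.resize(b["image"][110:260,120:310],None,fx=4,fy=4,interpolation=3)[:,:,::-1].copy()
for P in (circ(x,y,z0+.012,.023),circ(x,y,z0+.084,.023),circ(*PK[46],.033,.025)):
    cv2.polylines(im,[((proj(b,P)-[120,110]+.5)*4).astype(np.int32)],True,(0,255,0),1)
cv2.imwrite("pics/o46.png",im)
```

```text
t 7.5 pos [ 0.5631 -0.1251  0.094 ] rot [ 1.7999e+02  1.1000e-01 -2.2020e+01] F [ 0.6  0.1 -2.9] w 0.0451
shift mm to (0.5635, -0.1252, 0.058) [ 0.5 -0.1 36. ]
```

View pics/o46.png

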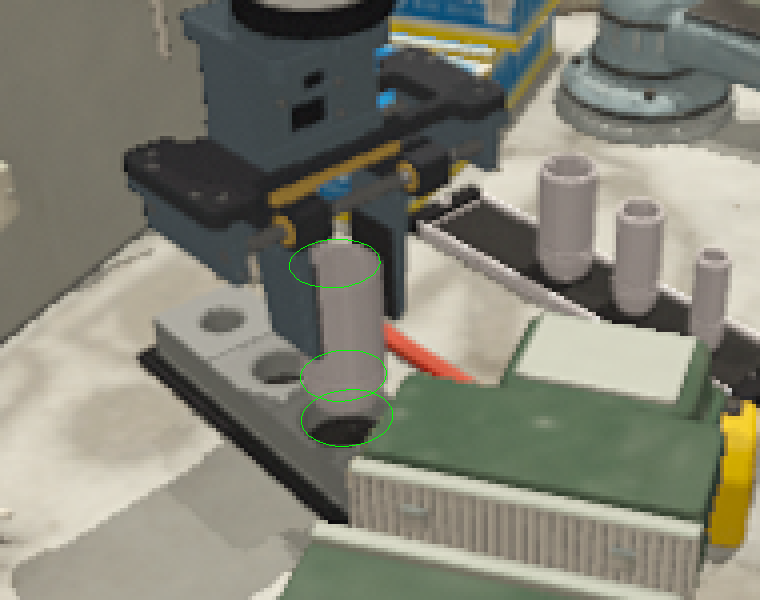

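The socket lines up with the pocket to within about 1 mm in the overlay, with the bottom at (344,395) and the pocket at (347,418). Now lowering it.

Request:
{"method": "play_rows", "body": {"motion": [0.4,0,12,0,0,0,1,0,0,7,0,0,0,1,0,0,6,0,0,0,1,0,0,5,0,0,0,1,0,0,4,0,0,0,1,0,0,0,0,0,0,1]}}

```text
time_s: 8.15
position: [0.5636, -0.1252, 0.0598]
eef_rot: [180.0, 0.0, -22.0]
force: [-0.5, -0.0, -2.8]
grip_width: 0.0454
gripper_force: 30.0
```

Request:
{"method": "play_rows", "body": {"motion": [0,0,1.5,0,0,0,1,0,0,0,0,0,0,1,0,0,0,0,0,0,-1,0,0,0,0,0,0,-1,0,0,0,0,0,0,-1,0,0,0,0,0,0,-1,0,0,0,0,0,0,-1,0,0,-25,0,0,0,-1,0,0,-40,0,0,0,-1,0,0,-40,0,0,0,-1,0,0,0,0,0,0,-1]}}

```text
time_s: 9.25
position: [0.5664, -0.1261, 0.1689]
eef_rot: [-180.0, -0.5, -22.0]
force: [1.4, -0.6, -0.3]
grip_width: 0.0916
gripper_force: 0.0
```

```bash
python3 -c "
from h import *
go(*SK[38],.16)"
```

```text
t 9.25 pos [ 0.5664 -0.1261  0.1689] rot [-179.97   -0.46  -22.01] F [ 1.4 -0.6 -0.3] w 0.0916
shift mm to (0.5252, -0.3458, 0.16) [ 44.  219.1   9.1]
```

Request:
{"method": "play_rows", "body": {"motion": [3,19,0,0,0,0,-1,8,40,0,0,0,0,-1,10,40,0,0,0,0,-1,10,40,0,0,0,0,-1,8,40,0,0,0,0,-1,6,28,0,0,0,0,-1,2,12,0,0,0,0,-1,0,0,0,0,0,0,-1,0,0,0,0,0,0,-1]}}

```text
time_s: 10.15
position: [0.5253, -0.3448, 0.1635]
eef_rot: [-180.0, 0.0, -22.0]
force: [0.2, -0.1, -0.6]
grip_width: 0.0907
gripper_force: 0.0
```

```bash
python3 -c "
from h import *
go(*SK[38],.052)"
```

```text
t 10.15 pos [ 0.5253 -0.3448  0.1635] rot [-1.7996e+02  4.0000e-02 -2.2010e+01] F [ 0.2 -0.1 -0.6] w 0.0907
shift mm to (0.5252, -0.3458, 0.052) [  0.3   1.  111.5]
```

Request:
{"method": "play_rows", "body": {"motion": [0.3,0.7,20,0,0,0,-1,0,0,35,0,0,0,-1,0,0,30,0,0,0,-1,0,0,17,0,0,0,-1,0,0,9.5,0,0,0,-1,0,0,0,0,0,0,-1,0,0,0,0,0,0,-1,0,0,0,0,0,0,1,0,0,0,0,0,0,1,0,0,0,0,0,0,1,0,0,0,0,0,0,1,0,0,0,0,0,0,1]}}

```text
time_s: 11.35
position: [0.5254, -0.3468, 0.0524]
eef_rot: [180.0, -0.0, -22.0]
force: [0.7, -0.3, -0.8]
grip_width: 0.0538
gripper_force: 0.0
```

Request:
{"method": "play_rows", "body": {"motion": [0,0,0,0,0,0,1,0,0,0,0,0,0,1,0,0,0,0,0,0,1,0,0,0,0,0,0,1,0,0,-15,0,0,0,1,0,0,-30,0,0,0,1,0,0,-35,0,0,0,1,0,0,-30,0,0,0,1,0,0,0,0,0,0,1,0,0,0,0,0,0,1]}}

```text
time_s: 12.35
position: [0.5255, -0.3468, 0.1633]
eef_rot: [180.0, -0.1, -22.0]
force: [-1.1, 0.5, -4.3]
grip_width: 0.0374
gripper_force: 30.0
```

```bash
python3 -c "
from h import *
go(*PK[38],.09)"
```

```text
t 12.35 pos [ 0.5255 -0.3468  0.1633] rot [ 1.7998e+02 -8.0000e-02 -2.2010e+01] F [-1.1  0.5 -4.3] w 0.0374
shift mm to (0.5069, -0.1002, 0.09) [-109.7 -221.7   73.1]
```

Request:
{"method": "play_rows", "body": {"motion": [-9.7,-20,0,0,0,0,1,-20,-40,0,0,0,0,1,-20,-40,0,0,0,0,1,-20,-40,0,0,0,0,1,-18,-37,0,0,0,0,1,-13,-26,0,0,0,0,1,-9,-18.7,0,0,0,0,1,0,0,30,0,0,0,1,0,0,30,0,0,0,1,0,0,12,0,0,0,1,0,0,0,0,0,0,1,0,0,0,0,0,0,1]}}

```text
time_s: 13.55
position: [0.5069, -0.1003, 0.0907]
eef_rot: [180.0, 0.0, -22.0]
force: [0.2, -0.5, -2.2]
grip_width: 0.0371
gripper_force: 30.0
```

Run:
```python
from h import *
go(*PK[38],.057)
b=manip.camera("scene"); s=manip.read_state(); x,y,z=s["position"]; z0=z-.043
im=cv2.resize(b["image"][110:260,120:310],None,fx=4,fy=4,interpolation=3)[:,:,::-1].copy()
for P in (circ(x,y,z0+.012,.019),circ(x,y,z0+.078,.019),circ(*PK[38],.033,.021)):
    cv2.polylines(im,[((proj(b,P)-[120,110]+.5)*4).astype(np.int32)],True,(0,255,0),1)
cv2.imwrite("pics/o38.png",im)
```

```text
t 13.55 pos [ 0.5069 -0.1003  0.0907] rot [ 1.800e+02  2.000e-02 -2.203e+01] F [ 0.2 -0.5 -2.2] w 0.0371
shift mm to (0.5069, -0.1002, 0.057) [-0.  -0.1 33.7]
```

View pics/o38.png

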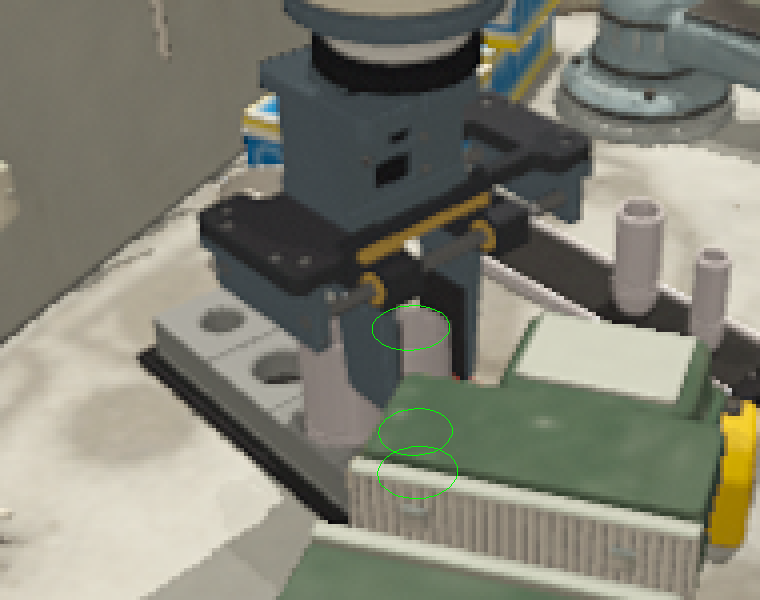

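Socket_46 stands in its pocket. The held 38's right edge (450,340) matches the overlay, and its pocket is hidden by the vise. I'll lower it in small steps and watch the force.

Request:
{"method": "play_rows", "body": {"motion": [0,0,12,0,0,0,1,0,0,6,0,0,0,1,0,0,4,0,0,0,1,0,0,4,0,0,0,1,0,0,0,0,0,0,1]}}

```text
time_s: 14.1
position: [0.5065, -0.1, 0.0638]
eef_rot: [180.0, 0.0, -22.0]
force: [0.1, 0.3, -3.7]
grip_width: 0.0374
gripper_force: 30.0
```

Request:
{"method": "play_rows", "body": {"motion": [0,0,4,0,0,0,1,0,0,2.5,0,0,0,1,0,0,0,0,0,0,1]}}

```text
time_s: 14.4
position: [0.5066, -0.1, 0.0575]
eef_rot: [180.0, 0.0, -22.0]
force: [0.1, 0.4, -2.2]
grip_width: 0.0374
gripper_force: 30.0
```

Request:
{"method": "play_rows", "body": {"motion": [0,0,0,0,0,0,-1,0,0,0,0,0,0,-1,0,0,0,0,0,0,-1,0,0,0,0,0,0,-1,0,0,0,0,0,0,-1,0,0,-20,0,0,0,-1,0,0,-40,0,0,0,-1,0,0,-40,0,0,0,-1,0,0,-10,0,0,0,-1,0,0,0,0,0,0,-1,0,0,0,0,0,0,-1]}}

```text
time_s: 15.5
position: [0.5063, -0.0999, 0.167]
eef_rot: [180.0, 0.1, -22.0]
force: [-0.4, 0.1, -0.0]
grip_width: 0.0909
gripper_force: 0.0
```

```bash
python3 -c "
from h import *
go(*SK[30],.16)"
```

```text
t 15.5 pos [ 0.5063 -0.0999  0.167 ] rot [ 1.800e+02  5.000e-02 -2.202e+01] F [-0.4  0.1 -0. ] w 0.0909
shift mm to (0.4668, -0.3253, 0.16) [ 47.9 223.7   6.9]
```

Request:
{"method": "play_rows", "body": {"motion": [4,18,0,0,0,0,-1,8,40,0,0,0,0,-1,10,40,0,0,0,0,-1,10,45,0,0,0,0,-1,8,40,0,0,0,0,-1,6,28,0,0,0,0,-1,1.9,12.7,0,0,0,0,-1,0,0,20,0,0,0,-1,0,0,20,0,0,0,-1,0,0,0,0,0,0,-1,0,0,0,0,0,0,-1]}}

```text
time_s: 16.6
position: [0.4671, -0.3246, 0.1273]
eef_rot: [-180.0, 0.1, -22.0]
force: [-0.2, -0.6, 0.7]
grip_width: 0.0912
gripper_force: 0.0
```

```bash
python3 -c "
from h import *
go(*SK[30],.047)"
```

```text
t 16.6 pos [ 0.4671 -0.3246  0.1273] rot [-1.7996e+02  1.1000e-01 -2.1980e+01] F [-0.2 -0.6  0.7] w 0.0912
shift mm to (0.4668, -0.3253, 0.047) [ 0.2  0.8 80.3]
```

Request:
{"method": "play_rows", "body": {"motion": [0,0.5,20,0,0,0,-1,0,0,30,0,0,0,-1,0,0,20,0,0,0,-1,0,0,10,0,0,0,-1,0,0,0,0,0,0,-1,0,0,0,0,0,0,1,0,0,0,0,0,0,1,0,0,0,0,0,0,1,0,0,0,0,0,0,1,0,0,0,0,0,0,1,0,0,0,0,0,0,1,0,0,0,0,0,0,1]}}

```text
time_s: 17.8
position: [0.4671, -0.3259, 0.0478]
eef_rot: [-180.0, 0.0, -22.0]
force: [0.7, 0.6, -0.0]
grip_width: 0.0379
gripper_force: 0.0
```

Request:
{"method": "play_rows", "body": {"motion": [0,0,0,0,0,0,1,0,0,0,0,0,0,1,0,0,0,0,0,0,1,0,0,0,0,0,0,1,0,0,-15,0,0,0,1,0,0,-30,0,0,0,1,0,0,-40,0,0,0,1,0,0,-30,0,0,0,1,0,0,0,0,0,0,1,0,0,0,0,0,0,1]}}

```text
time_s: 18.8
position: [0.4672, -0.3259, 0.163]
eef_rot: [180.0, -0.0, -22.0]
force: [0.2, -0.2, -2.2]
grip_width: 0.0296
gripper_force: 30.0
```

```bash
python3 -c "
from h import *
go(*PK[30],.09)"
```

```text
t 18.8 pos [ 0.4672 -0.3259  0.163 ] rot [ 1.7999e+02 -4.0000e-02 -2.2010e+01] F [ 0.2 -0.2 -2.2] w 0.0296
shift mm to (0.6201, -0.1504, 0.09) [  76. -220.   73.]
```

Request:
{"method": "play_rows", "body": {"motion": [6,-18,0,0,0,0,1,13,-38,0,0,0,0,1,14,-40,0,0,0,0,1,14,-40,0,0,0,0,1,14,-40,0,0,0,0,1,10,-28,0,0,0,0,1,5,-16,0,0,0,0,1,0,0,25,0,0,0,1,0,0,30,0,0,0,1,0,0,17,0,0,0,1,0,0,0,0,0,0,1,0,0,0,0,0,0,1]}}

```text
time_s: 20.0
position: [0.6196, -0.1507, 0.0905]
eef_rot: [180.0, 0.1, -22.0]
force: [1.2, 0.1, -1.9]
grip_width: 0.0292
gripper_force: 30.0
```

Run:
```python
from h import *
go(*PK[30],.0525)
b=manip.camera("scene"); s=manip.read_state(); x,y,z=s["position"]; z0=z-.0385
im=cv2.resize(b["image"][110:260,120:310],None,fx=4,fy=4,interpolation=3)[:,:,::-1].copy()
for P in (circ(x,y,z0+.012,.015),circ(x,y,z0+.072,.015),circ(*PK[30],.033,.017)):
    cv2.polylines(im,[((proj(b,P)-[120,110]+.5)*4).astype(np.int32)],True,(0,255,0),1)
cv2.imwrite("pics/o30.png",im)
```

```text
t 20.0 pos [ 0.6196 -0.1507  0.0905] rot [ 1.7999e+02  7.0000e-02 -2.2040e+01] F [ 1.2  0.1 -1.9] w 0.0292
shift mm to (0.6201, -0.1504, 0.0525) [ 0.4 -0.5 38. ]
```

View pics/o30.png

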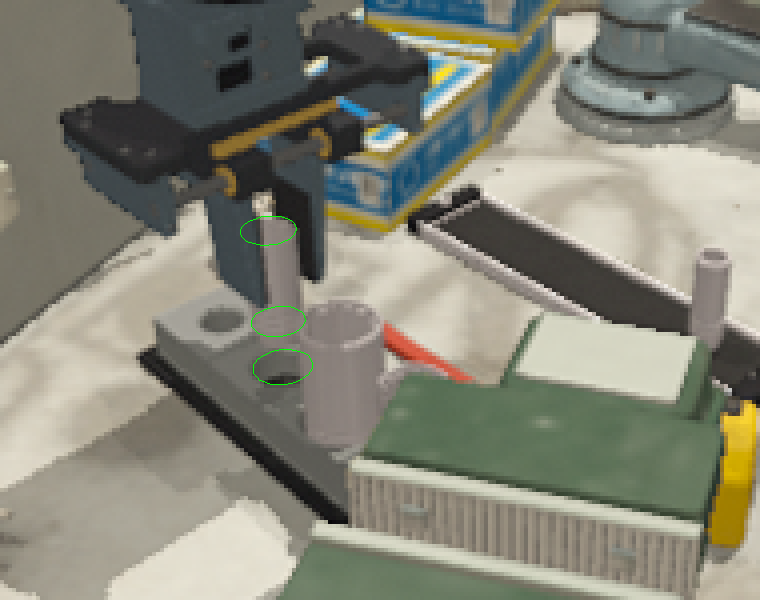

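The held 30 is over its pocket (281,366). The 46 is in place, and the 38's rim just shows over the vise at (420,372).

Request:
{"method": "play_rows", "body": {"motion": [0.4,-0.4,12,0,0,0,1,0,0,8,0,0,0,1,0,0,5,0,0,0,1,0,0,4,0,0,0,1,0,0,0,0,0,0,1]}}

```text
time_s: 20.55
position: [0.6203, -0.1501, 0.0612]
eef_rot: [180.0, 0.1, -22.0]
force: [-0.5, 0.4, -1.0]
grip_width: 0.0297
gripper_force: 30.0
```

Request:
{"method": "play_rows", "body": {"motion": [0,0,5,0,0,0,1,0,0,4,0,0,0,1,0,0,0,0,0,0,1]}}

```text
time_s: 20.85
position: [0.6203, -0.1501, 0.0522]
eef_rot: [180.0, 0.0, -22.0]
force: [-0.6, -0.2, -1.6]
grip_width: 0.0293
gripper_force: 30.0
```

Request:
{"method": "play_rows", "body": {"motion": [0,0,0,0,0,0,-1,0,0,0,0,0,0,-1,0,0,0,0,0,0,-1,0,0,0,0,0,0,-1,0,0,0,0,0,0,-1,0,0,-20,0,0,0,-1,0,0,-40,0,0,0,-1,0,0,-40,0,0,0,-1,0,0,-10,0,0,0,-1,0,0,0,0,0,0,-1,0,0,0,0,0,0,-1]}}

```text
time_s: 21.95
position: [0.62, -0.15, 0.1618]
eef_rot: [180.0, 0.1, -22.0]
force: [0.4, -1.0, 0.0]
grip_width: 0.0911
gripper_force: 0.0
```

```bash
python3 -c "
from h import *
go(*SK[22],.16)"
```

```text
t 21.95 pos [ 0.62   -0.15    0.1618] rot [ 1.800e+02  7.000e-02 -2.202e+01] F [ 0.4 -1.   0. ] w 0.0911
shift mm to (0.412, -0.3035, 0.16) [-135.3  220.3    2. ]
```

Request:
{"method": "play_rows", "body": {"motion": [-11,18,0,0,0,0,-1,-20,33,0,0,0,0,-1,-24,39,0,0,0,0,-1,-24,39,0,0,0,0,-1,-23,38,0,0,0,0,-1,-18,29,0,0,0,0,-1,-10,16,0,0,0,0,-1,-5.3,8.3,0,0,0,0,-1,0,0,20,0,0,0,-1,0,0,20,0,0,0,-1,0,0,0,0,0,0,-1,0,0,0,0,0,0,-1]}}

```text
time_s: 23.15
position: [0.4126, -0.3032, 0.1224]
eef_rot: [-180.0, 0.1, -22.0]
force: [-0.0, -0.6, 0.7]
grip_width: 0.0914
gripper_force: 0.0
```

```bash
python3 -c "
from h import *
go(*SK[22],.044)"
```

```text
t 23.15 pos [ 0.4126 -0.3032  0.1224] rot [-1.7996e+02  9.0000e-02 -2.1990e+01] F [-0.  -0.6  0.7] w 0.0914
shift mm to (0.412, -0.3035, 0.044) [-0.3  0.6 78.4]
```

Request:
{"method": "play_rows", "body": {"motion": [-0.3,0.4,20,0,0,0,-1,0,0,30,0,0,0,-1,0,0,18,0,0,0,-1,0,0,10,0,0,0,-1,0,0,0,0,0,0,-1,0,0,0,0,0,0,1,0,0,0,0,0,0,1,0,0,0,0,0,0,1,0,0,0,0,0,0,1,0,0,0,0,0,0,1,0,0,0,0,0,0,1,0,0,0,0,0,0,1]}}

```text
time_s: 24.35
position: [0.4121, -0.304, 0.0449]
eef_rot: [180.0, -0.0, -22.0]
force: [-0.4, -0.7, 0.0]
grip_width: 0.0381
gripper_force: 0.0
```

Request:
{"method": "play_rows", "body": {"motion": [0,0,0,0,0,0,1,0,0,0,0,0,0,1,0,0,0,0,0,0,1,0,0,0,0,0,0,1,0,0,0,0,0,0,1,0,0,-15,0,0,0,1,0,0,-30,0,0,0,1,0,0,-40,0,0,0,1,0,0,-33,0,0,0,1,0,0,0,0,0,0,1,0,0,0,0,0,0,1]}}

```text
time_s: 25.45
position: [0.4122, -0.3041, 0.163]
eef_rot: [180.0, -0.1, -22.0]
force: [-0.3, 0.2, -1.3]
grip_width: 0.021
gripper_force: 30.0
```

```bash
python3 -c "
from h import *
go(*PK[22],.09)"
```

```text
t 25.45 pos [ 0.4122 -0.3041  0.163 ] rot [ 1.7998e+02 -6.0000e-02 -2.2010e+01] F [-0.3  0.2 -1.3] w 0.021
shift mm to (0.6766, -0.1756, 0.09) [ 196.9 -218.2   73.2]
```

Request:
{"method": "play_rows", "body": {"motion": [13,-14,0,0,0,0,1,24,-26,0,0,0,0,1,28,-31,0,0,0,0,1,28,-31,0,0,0,0,1,28,-31,0,0,0,0,1,28,-31,0,0,0,0,1,24,-27,0,0,0,0,1,15,-17,0,0,0,0,1,8.9,-10.2,0,0,0,0,1,0,0,0,0,0,0,1]}}

```text
time_s: 26.45
position: [0.6768, -0.1746, 0.161]
eef_rot: [-180.0, 0.1, -21.9]
force: [-0.6, -0.3, -0.6]
grip_width: 0.0212
gripper_force: 30.0
```

Request:
{"method": "play_rows", "body": {"motion": [0,0,25,0,0,0,1,0,0,30,0,0,0,1,0,0,18,0,0,0,1,0,0,0,0,0,0,1,0,0,0,0,0,0,1]}}

```text
time_s: 26.95
position: [0.6757, -0.1761, 0.09]
eef_rot: [180.0, 0.0, -22.1]
force: [0.4, -1.5, -0.3]
grip_width: 0.0217
gripper_force: 30.0
```

Run:
```python
from h import *
go(*PK[22],.049)
b=manip.camera("scene"); s=manip.read_state(); x,y,z=s["position"]; z0=z-.036
im=cv2.resize(b["image"][110:260,120:310],None,fx=4,fy=4,interpolation=3)[:,:,::-1].copy()
for P in (circ(x,y,z0+.012,.011),circ(x,y,z0+.066,.011),circ(*PK[22],.033,.013)):
    cv2.polylines(im,[((proj(b,P)-[120,110]+.5)*4).astype(np.int32)],True,(0,255,0),1)
cv2.imwrite("pics/o22.png",im)
```

```text
t 26.95 pos [ 0.6757 -0.1761  0.09  ] rot [ 1.7999e+02  4.0000e-02 -2.2050e+01] F [ 0.4 -1.5 -0.3] w 0.0217
shift mm to (0.6766, -0.1756, 0.049) [ 0.6 -0.8 41. ]
```

View pics/o22.png

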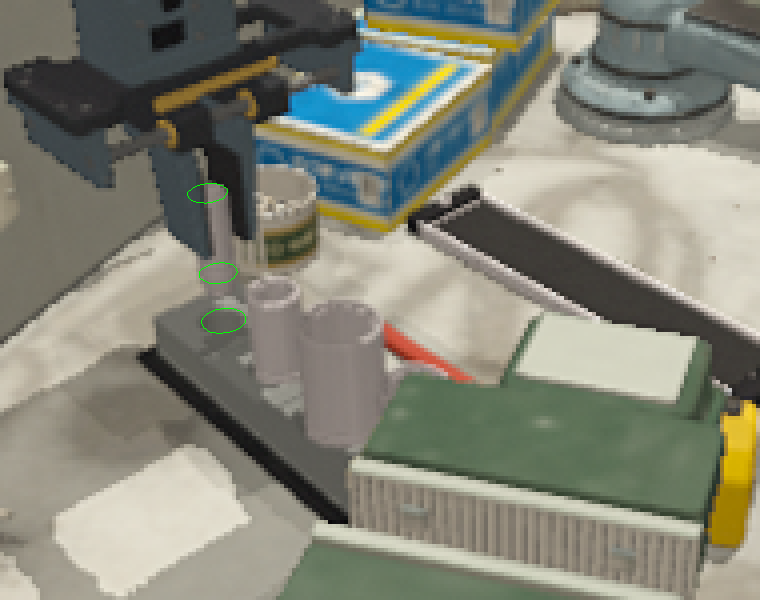

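The held 22 is over its pocket (223,320). The 30 and 46 stand in theirs, with the body above the can. Lowering in small steps.

Request:
{"method": "play_rows", "body": {"motion": [0.4,-0.5,12,0,0,0,1,0,0,8,0,0,0,1,0,0,5,0,0,0,1,0,0,4,0,0,0,1,0,0,3,0,0,0,1,0,0,0,0,0,0,1]}}

```text
time_s: 27.6
position: [0.6769, -0.1751, 0.0574]
eef_rot: [180.0, 0.0, -22.0]
force: [0.1, 0.4, -0.8]
grip_width: 0.0215
gripper_force: 30.0
```

Request:
{"method": "play_rows", "body": {"motion": [0,0,4,0,0,0,1,0,0,3.2,0,0,0,1,0,0,0,0,0,0,1]}}

```text
time_s: 27.9
position: [0.6768, -0.1751, 0.0501]
eef_rot: [180.0, 0.0, -22.0]
force: [-1.2, 0.5, 0.5]
grip_width: 0.0212
gripper_force: 30.0
```

Request:
{"method": "play_rows", "body": {"motion": [0,0,0,0,0,0,-1,0,0,0,0,0,0,-1,0,0,0,0,0,0,-1,0,0,0,0,0,0,-1,0,0,0,0,0,0,-1,0,0,-20,0,0,0,-1,0,0,-40,0,0,0,-1,0,0,-40,0,0,0,-1,0,0,-15,0,0,0,-1,20,40,0,0,0,0,-1,10,45,0,0,0,0,-1,0,45,0,0,0,0,-1]}}

```text
time_s: 29.1
position: [0.6564, -0.3084, 0.1654]
eef_rot: [180.0, -0.0, -22.0]
force: [0.0, 0.5, -0.0]
grip_width: 0.0912
gripper_force: 0.0
```

Request:
{"method": "play_rows", "body": {"motion": [-25,40,0,0,0,0,-1,-30,35,0,0,0,0,-1,-30,35,0,0,0,0,-1,-30,35,0,0,0,0,-1,-30,35,0,0,0,0,-1,-30,35,0,0,0,0,-1,-25,25,0,0,0,0,-1,0,0,0,0,0,0,-1,0,0,0,0,0,0,-1]}}

```text
time_s: 30.0
position: [0.3802, -0.4548, 0.1656]
eef_rot: [-180.0, 0.0, -22.1]
force: [0.8, 0.2, -0.5]
grip_width: 0.0915
gripper_force: 0.0
```

Run:
```python
from h import *
a=manip.camera("top"); b=manip.camera("scene")
hs={22:66,30:72,46:84,38:78}
for d,h in hs.items(): print(d,"rim at z seated",rimfit(a,PK[d],.013+h/1e3,d/2e3,1,R=5),"pocket",PK[d])
A=cv2.resize(a["image"][60:260,170:350],None,fx=2.2,fy=2.2,interpolation=3); B=cv2.resize(b["image"][90:290,130:310],None,fx=2.2,fy=2.2,interpolation=3)
cv2.imwrite("pics/fin.png",np.hstack([A,B])[:,:,::-1]); print(manip.read_state()["time_s"],manip.read_state()["position"])
```

```text
22 rim at z seated (array([ 0.6778, -0.1747]), 26.9) pocket (0.6766, -0.1756)
30 rim at z seated (array([ 0.6216, -0.1497]), 34.6) pocket (0.6201, -0.1504)
46 rim at z seated (array([ 0.5625, -0.125 ]), 28.5) pocket (0.5635, -0.1252)
38 rim at z seated (array([ 0.507 , -0.0997]), 35.6) pocket (0.5069, -0.1002)
30.1 [ 0.38138648 -0.45418132  0.16551548]
```

View pics/fin.png

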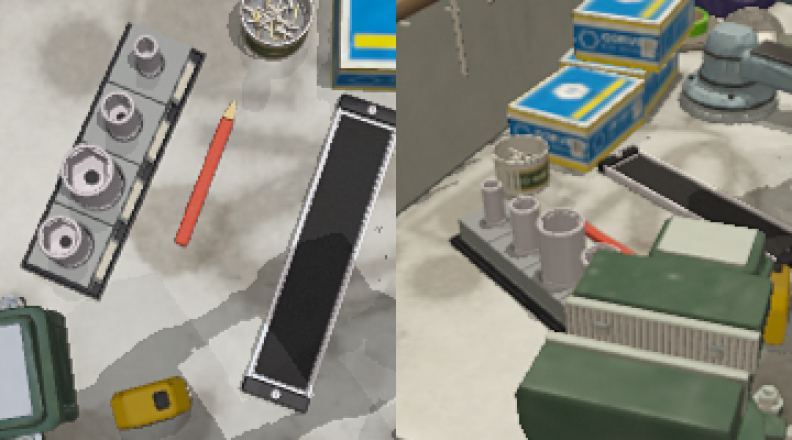

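All four sockets stand upright in their own pockets. From top to bottom in the picture these are 22 (148,50), 30 (120,110), 46 (90,178) and 38 (62,242). The rims are within 2 mm of the pocket axes at seated height, and the pencil and tape measure have not moved.

```bash
python3 -c "
from plant import manip
print(manip.sign_off())"
```

```text
the job is handed in; nothing more can be done
None
```

All four sockets are upright and fully seated in their own holders, the tape measure, pencil and red look-alike are untouched, and the job was handed in at about 30 s.

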